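Fill the empty pockets of the fittings tray

TASK

Two of the four pockets in the blue tray are empty. Fill each of them with one of the two spare adapters that stand on the bench (a hexagon foot with a tall stud, like those already in the tray): set it down, without dropping it, so that it stands upright on the pocket's floor. Leave the adapters already in the tray and the other fittings on the bench where they are.

Things in the scene. Friction and masses are not known exactly. Their poses are not given: they have to be found in the camera images.
- tray: Blue open tray fixed to the bench, 165 x 165 mm, 25 mm high; two crossed dividers make 2 x 2 pockets, 75 x 75 mm inside, floor 5 mm above the underside, walls 5 mm thick and 20 mm above that floor. Origin: centre of the underside; x, y along the sides, z up. Pocket centres: x = +-40, y = +-40 mm in its frame. Any two pockets are empty, the others hold one adapter each.
- stock_1: An adapter that already stands upright in one of the pockets, about its middle: hexagon foot of brass, 40 mm across flats (46 over corners), 16 mm high, and on it an upright round threaded steel stud, 26 mm in diameter, 40 mm tall; 56 mm tall in all, about 0.16 kg. Origin: centre of the underside of the foot; z up along the stud.
- stock_2: The other adapter that already stands in a pocket, the same part as stock_1: hexagon foot of brass, 40 mm across flats (46 over corners), 16 mm high, and on it an upright round threaded steel stud, 26 mm in diameter, 40 mm tall; 56 mm tall in all, about 0.16 kg. Origin: centre of the underside of the foot; z up along the stud.
- spare_1: Spare adapter standing upright, loose, on the bench beside the tray: hexagon foot of brass, 40 mm across flats (46 over corners), 16 mm high, and on it an upright round threaded steel stud, 26 mm in diameter, 40 mm tall; 56 mm tall in all, about 0.16 kg. Origin: centre of the underside of the foot; z up along the stud.
- spare_2: The second spare, standing upright on the bench, the same part as spare_1: hexagon foot of brass, 40 mm across flats (46 over corners), 16 mm high, and on it an upright round threaded steel stud, 26 mm in diameter, 40 mm tall; 56 mm tall in all, about 0.16 kg. Origin: centre of the underside of the foot; z up along the stud.
- plug: Bystander on the bench: a plug with the same brass hexagon foot (40 mm across flats, 16 mm high) but only a low stub of 26 mm diameter, 8 mm high; 24 mm tall in all. Origin: centre of the underside, z up.
- tee: Bystander on the bench: a brass pipe tee lying flat, 78 mm long along its x, with a branch reaching 42 mm along its +y; 34 mm high. Origin: under the middle of the run, z up.
- valve: Bystander on the bench: a steel ball valve lying flat, 68 mm long along its x, 37 mm wide, with a dark lever on top that reaches 66 mm from the origin along its +x; 52 mm high. Origin: under the middle of the valve, z up.
There are look-alikes about, which are no part of the job. What is shaped like the spare_1 but red is not meant.

How it is judged:
By the outcome, as a careful person would: the job done as asked, in the order asked, and still so for the second after the job is handed in, with the robot touching nothing.
It also fails if it takes over 61 s, if anything falls off the work surface, if the arm or the gripper's body presses on something with over 40 N, if the wrist force passes 120 N, or if a joint passes its speed limit or range.

ROBOT

A 6-joint arm with a two-finger parallel gripper is mounted at the origin on the work surface. World frame = base frame: x ahead of the robot, y to its left, z up, the work surface at z = 0. Lengths are in mm, angles in degrees, forces in N, time in s.
With the tool pointing down it reaches from about 300 to 850 mm from the base axis. Payload 4.2 kg.
Tool frame: the origin (TCP) lies at the centre of the arm's flange, where the gripper is bolted on; the fingertips stand 191 mm ahead of it and the grasp point (between the pads) lies 172 mm ahead of it; z points along the fingers, y is the direction in which the jaws open and shut (so a half turn about z gives the same grasp; the last joint's range is limited). The gripper opens to 91 mm and grips with 3 to 60 N. Pads are 32 mm wide; open, the fingers measure 118 mm over their backs; the gripper's body (76 mm by 178 mm) begins 60 mm behind the grasp point.
Start: joints at [-73.453, 18.312, 89.639, -0, 72.044, -1.146], TCP at [174.75, -547.801, 404.776] pointing down, gripper open.
Joint ranges: [-177.97, 177.97], [-48.28, 115.42], [12.27, 149.76], [-77.06, 257.06], [2.81, 150.46], [-146.56, 146.56]. Speed limits (degrees/s): [147.25, 147.25, 180, 180, 180, 180].

INTERFACE

Orientations are given as [roll, pitch, yaw] about the fixed x, y, z axes, in that order (R = Rz(yaw) Ry(pitch) Rx(roll)).
In Python, from workcell import status, vision, ticket gives the robot as it stands.
- The arm moves only by the shell command python3 -m jog 'ROWS' [FORCE]. ROWS is JSON, a list of rows, each a list of 7 numbers: the finger opening in m, from 0 to 0.0912, then the shift along the tool's x, y, z in m, then the turn, a rotation vector about the tool's x, y, z in rad. A call has 1 to 12 rows; each row shifts and turns the commanded pose from where the row before left it, along the tool's axes as they then stand; what a row does not reach is not made up. A row lasts 1/8 s, in which the tool goes at most 62.5 mm and 10.7 degrees, less where a joint would pass 70% of its speed; a pose out of reach is approached as far as the arm can. A call with a gripper value outside its range is refused whole. The fingers move at their own pace and stop on an object; FORCE is the grip in N (left out, the last holds). Time passes only in rows, so rows that do not move let the fingers close. It gives the time, the measured TCP pose, the force and the opening at its end, in the units of the state.
- status.state(): the state, without advancing time (a new reading comes with each control period).
- vision.grab_frame(name): name is "side" or "top"; returns a dict with "color" (420x560x3 uint8, blue, green, red), "depth" (420x560 float32, mm along the optical axis (not along the pixel's ray), 0 where there is no reading), "fov_y" (degrees; the focal length in pixels is half the picture's height over the tangent of half this angle, whatever the lens; pixels are square), "cx", "cy" (the principal point, pixels), "pose" (4x4, takes a point from camera to world coordinates). Camera axes: x right, y down, z forward; pixel columns grow to the right and rows downward; lengths in mm; the calibration is good to about 2 mm. A picture is of the moment at which its call begins.
- ticket.job_done(): hands the job in, once; it reports no verdict.
Trained networks look in the newest picture that a camera, given by its name, has taken for a name from the list of things; names that differ only in an ending like _2 or _b are one class to them, and where a whole thing is asked for, a point or a joint stands for the part that bears it (a point fixed in the world has none). Each returns a list of dicts, best first, with "p" (0 to 1); they miss things now and then, are a little off and sometimes report something else, mostly with a low value. They report only what shows in the picture. A call takes as long as a camera call. They do not tell look-alikes from the thing itself.
- vision.find_in(camera, label): "location" ([x, y, z] in mm, in world coordinates, good to about 4 mm: the middle of the surface that is visible of it).
- vision.silhouettes(camera, label): "pixels" (420x560 bool, what is visible of it).
The state is a dict: "time_s": time; "qpos": joint angles; "qvel": joint speeds; "effort": joint torques, N m; "ee_pos": TCP position; "ee_rot": TCP orientation; "force": force on the tool from outside, world axes, zero at the start; "torque": the same for the moment, N m; "gripper_width": finger opening in mm.
Only numpy, scipy, OpenCV 4.12 (cv2) and the standard library are available. Lean on these libraries where they do the work, as an engineer would, in place of code of your own. Each camera call takes 0.05 s, during which the arm holds its last target.

## Working session

There is one attempt and no reset: what is moved stays moved. The work goes in short steps, Python scripts to look and compute and a shell command to move; the robot and the scene stay as the last step left them, time stands still between calls to the robot, and variables do not carry over. Pictures are saved under pics/ and viewed, and the job is handed in when it is done.

```bash
mkdir -p pics; python3 - <<'E'
from workcell import status, vision
import cv2, numpy as np
s=status.state(); print({k:np.round(v,2).tolist() if not isinstance(v,float) else v for k,v in s.items()})
for n in("top","side"):
    f=vision.grab_frame(n); cv2.imwrite(f"pics/{n}0.png",f["color"]); print(n,f["fov_y"],f["cx"],f["cy"],np.round(f["pose"],3).tolist())
    for l in("spare_1","tray","plug","tee","valve"):
        for d in vision.find_in(n,l): print(n,l,round(d["p"],2),np.round(d["location"],1))
E
```

```text
{'time_s': 0.0, 'qpos': [-73.45, 18.35, 89.7, 0.0, 72.04, -1.15], 'qvel': [-0.02, -0.05, 0.03, -0.15, 0.06, -0.03], 'effort': [-0.0, -41.25, -23.2, 0.07, 0.05, -0.0], 'ee_pos': [174.73, -547.66, 403.92], 'ee_rot': [-179.9, -0.0, 17.69], 'force': [0.27, -0.15, -0.18], 'torque': [-0.03, -0.04, -0.01], 'gripper_width': 91.68443496844974}
top 46.595523025706086 272.36551884641756 205.76886558343068 [[0.008, -0.989, 0.151, 309.572], [-1.0, -0.007, 0.004, -79.202], [-0.003, -0.151, -0.989, 1206.58], [0.0, 0.0, 0.0, 1.0]]
top spare_1 0.78 [362.  -83.6  19.4]
top spare_1 0.73 [ 506.4 -120.1   16. ]
top spare_1 0.67 [406.8  12.6  16.3]
top spare_1 0.62 [487.9  -2.8  17.7]
top spare_1 0.56 [614.1 -92.4  15.3]
top tray 0.98 [571.1 195.3   2.9]
top plug 0.69 [ 479.7 -395.6   15.8]
top tee 0.65 [ 459.1 -219.8   31.6]
side 44.373106124961595 289.3560089913177 212.48700712699076 [[-0.988, -0.109, 0.111, 405.475], [-0.154, 0.767, -0.623, 593.654], [-0.017, -0.633, -0.774, 853.188], [0.0, 0.0, 0.0, 1.0]]
side spare_1 0.86 [447.5 -62.   19.5]
side spare_1 0.82 [ 505.7 -112.    20.6]
side spare_1 0.73 [617.1 -91.5  18.6]
side spare_1 0.72 [358.6 -72.7  18.5]
side spare_1 0.64 [412.1  26.6  20.1]
side spare_1 0.61 [493.1   9.6  18.2]
side tray 0.73 [567.3 204.4   2.6]
side plug 0.68 [ 479.3 -387.2   17.9]
side tee 0.73 [ 458.6 -203.9   25.3]
side valve 0.97 [ 608.7 -230.9   30.9]
```

View pics/top0.png

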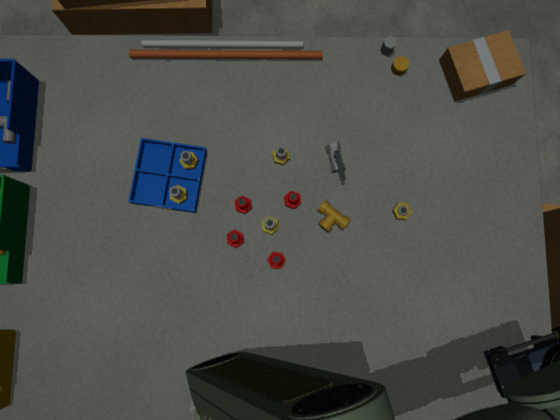

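View pics/side0.png

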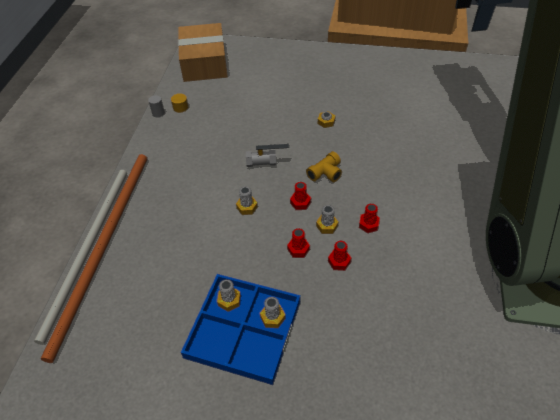

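Candidates for the spare (top picture): brass foot at (281,156) and (270,226). The red ones at (243,204), (292,200), (235,239) and (277,260) are look-alikes, and (402,211) is the low plug. The two brass ones with a tall grey stud fit. The empty pockets are the left pair, around (155,155) and (150,188). I'll check with a crop and measure.

```bash
cat > h.py <<'E'
from workcell import status, vision
import cv2, numpy as np
def cloud(n):
    f=vision.grab_frame(n); d=f["depth"]; F=d.shape[0]/2/np.tan(np.radians(f["fov_y"])/2)
    v,u=np.mgrid[:420,:560]; T=f["pose"]
    P=np.stack([(u-f["cx"])/F*d,(v-f["cy"])/F*d,d],-1)@T[:3,:3].T+T[:3,3]
    P[d==0]=np.nan
    return f,P
E
python3 - <<'E'
from h import *
tops={}
for n in("top","side"):
    f,P=cloud(n); hsv=cv2.cvtColor(f["color"],cv2.COLOR_BGR2HSV)
    print(n,"bench z",np.nanmedian(P[(abs(P[...,0]-530)<20)&(abs(P[...,1]+20)<30)][:,2]))
    for c in [(447,-62),(614,-92),(506,-115),(490,3),(409,20),(360,-78),(540,155),(620,160),(480,-392)]:
        r=np.hypot(P[...,0]-c[0],P[...,1]-c[1])<30
        zt=np.nanpercentile(P[r][:,2],98) 
        m=r&(P[...,2]>max(zt-4,20)); q=P[m]
        q2=P[r&(P[...,2]>9)&(P[...,2]<20)]
        print(c,len(q),"top",np.round(zt,1),np.round(np.median(q,0),1),"minmaxmid",np.round((q.min(0)+q.max(0))/2,1),np.round(np.ptp(q,axis=0),0),"foot",np.round((q2.min(0)+q2.max(0))[:2]/2,1) if len(q2) else None)
    h=hsv; b=(h[...,0]>105)&(h[...,0]<125)&(h[...,1]>150)&(P[...,1]>60)&(P[...,1]<300)&(P[...,0]>400)&(P[...,0]<750)
    rim=b&(P[...,2]>20)&(P[...,2]<32); q=P[rim]
    print("tray rim",len(q),np.median(q[:,2]),cv2.minAreaRect(q[:,:2].astype(np.float32)))
    fl=b&(P[...,2]<12); print("floor z",np.median(P[fl][:,2]))
    box=(225,130,310,280) if n=="top" else (225,165,400,285)
    x0,y0,x1,y1=box; cr=cv2.resize(f["color"][y0:y1,x0:x1],None,fx=4,fy=4,interpolation=cv2.INTER_CUBIC); cv2.imwrite(f"pics/crop_{n}.png",cr)
E
```

```text
top bench z 0.7176245228852167
(447, -62) 64 top 59.2 [443.8 -67.9  57.1] minmaxmid [445.1 -66.7  58. ] [22. 24.  6.] foot [445.  -67.5]
(614, -92) 53 top 59.8 [622.2 -94.3  57.8] minmaxmid [621.1 -94.3  59. ] [23. 24.  6.] foot [618.8 -93.7]
(506, -115) 69 top 58.5 [ 509.1 -123.4   56.8] minmaxmid [ 509.2 -123.5   57.7] [24. 24.  7.] foot [ 508.9 -122.8]
(490, 3) 70 top 58.5 [4.948e+02 4.000e-01 5.690e+01] minmaxmid [496.4  -0.6  57.7] [24. 22.  6.] foot [ 4.96e+02 -4.00e-01]
(409, 20) 65 top 59.1 [410.   18.   56.9] minmaxmid [412.3  17.9  58.2] [24. 24.  6.] foot [411.4  16.5]
(360, -78) 67 top 58.7 [358.9 -83.8  57. ] minmaxmid [359.  -83.8  58.2] [23. 23.  7.] foot [359.6 -84. ]
(540, 155) 55 top 64.5 [520.6 159.4  62.3] minmaxmid [520.8 159.7  64.2] [20. 22.  7.] foot [539.  151.6]
(620, 160) 39 top 63.6 [608.6 140.   62.2] minmaxmid [607.1 138.7  62.3] [21. 16.  5.] foot [620.2 159.4]
(480, -392) 58 top 26.9 [ 482.1 -394.2   25. ] minmaxmid [ 483.1 -392.9   27. ] [23. 22.  8.] foot [ 482.4 -393.8]
tray rim 855 25.0818082078722 ((567.9482421875, 187.62754821777344), (166.530456
[... 542 characters left out ...]
(409, 20) 110 top 57.5 [411.   19.2  55.8] minmaxmid [410.9  18.1  56.3] [25. 24.  6.] foot [410.6  21.1]
(360, -78) 88 top 57.6 [358.8 -81.8  55.9] minmaxmid [359.  -82.9  56.5] [24. 23.  5.] foot [358.7 -79.7]
(540, 155) 122 top 62.3 [520.4 160.1  60.8] minmaxmid [521.1 160.9  61. ] [21. 24.  5.] foot [540.2 156.2]
(620, 160) 83 top 62.3 [607.2 142.   61.6] minmaxmid [607.2 141.1  61.8] [21. 20.  7.] foot [617.7 159. ]
(480, -392) 45 top 26.4 [ 481.5 -392.5   24.2] minmaxmid [ 481.5 -391.6   25.2] [22. 26.  5.] foot [ 481.7 -395.8]
tray rim 1811 24.557217111031264 ((567.7439575195312, 187.70053100585938), (167.3134002685547, 166.30471801757812), 81.69721221923828)
floor z 5.242839996900045
```

View pics/crop_side.png

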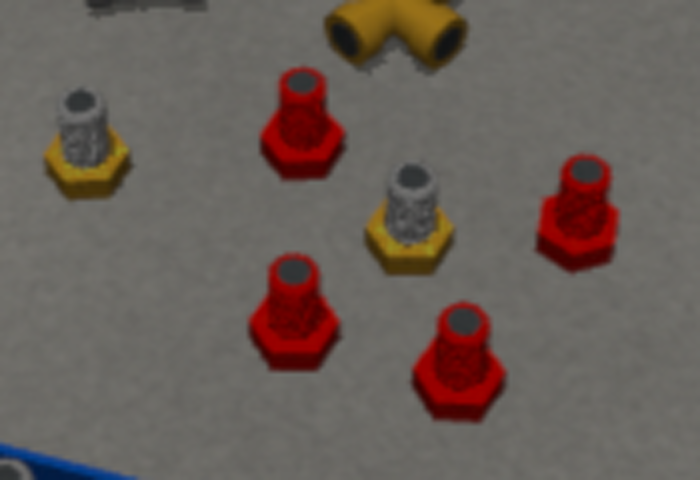

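The crop shows two brass and steel spares, A and B, among four red look-alikes. Both cameras agree to about 2 mm: A at (444.5, -66.5), B at (620.5, -93). The tray centre is (567.8, 187.7) with yaw -8.2°. That puts the empty pockets at (533.9, 233.0) and (613.1, 221.6). I move over A first, keeping the tool yaw at 17.7°.

```bash
python3 -m jog '[[0.055,0.0336,-0.0314,0,0,0,0],[0.055,0.0336,-0.0314,0,0,0,0],[0.055,0.0336,-0.0314,0,0,0,0],[0.055,0.0336,-0.0314,0,0,0,0],[0.055,0.0336,-0.0314,0,0,0,0],[0.055,0.0336,-0.0314,0,0,0,0],[0.055,0.0336,-0.0314,0,0,0,0],[0.055,0.0336,-0.0314,0,0,0,0],[0.055,0.0336,-0.0314,0,0,0,0],[0.055,0.0336,-0.0314,0,0,0,0],[0.055,0.0336,-0.0314,0,0,0,0],[0.055,0.0336,-0.0314,0,0,0,0]]' 25
cat >> h.py <<'E'
def go(x,y,z):
    s=status.state(); R=__import__('scipy.spatial.transform',fromlist=['Rotation']).Rotation.from_euler('xyz',s["ee_rot"],degrees=True)
    print("pos",np.round(s["ee_pos"],1),"rot",np.round(s["ee_rot"],1),"w",round(s["gripper_width"],1),"F",np.round(s["force"],1),"t",s["time_s"])
    print("tool delta mm",np.round(R.inv().apply(np.array([x,y,z])-s["ee_pos"]),1))
E
python3 -c "
from h import *
go(444.5,-66.5,214)"
```

```text
time_s: 2.2
ee_pos: [444.9, -64.8, 405.0]
ee_rot: [180.0, -0.0, 17.7]
force: [1.0, -1.0, 0.9]
gripper_width: 55.3
pos [444.9 -64.8 405. ] rot [180.   -0.   17.7] w 55.3 F [ 1.  -1.   0.9] t 2.2
tool delta mm [ -1.    1.4 191. ]
```

```bash
python3 -m jog '[[0.055,0,0,0.035,0,0,0],[0.055,0,0,0.035,0,0,0],[0.055,0,0,0.035,0,0,0],[0.055,0,0,0.015,0,0,0],[0.055,0,0,0,0,0,0],[0.055,0,0,0,0,0,0]]'
python3 - <<'E'
from h import *
go(444.5,-66.5,214)
f,P=cloud("side"); cv2.imwrite("pics/side1.png",f["color"])
cv2.imwrite("pics/side1c.png",cv2.resize(f["color"][90:290,220:400],None,fx=3,fy=3))
E
```

```text
time_s: 2.95
ee_pos: [444.8, -66.4, 285.5]
ee_rot: [180.0, -0.1, 17.7]
force: [0.2, -0.7, -0.4]
gripper_width: 54.9
pos [444.8 -66.4 285.5] rot [ 1.80e+02 -1.00e-01  1.77e+01] w 54.9 F [ 0.2 -0.7 -0.4] t 2.95
tool delta mm [-0.4 -0.  71.5]
```

View pics/side1c.png

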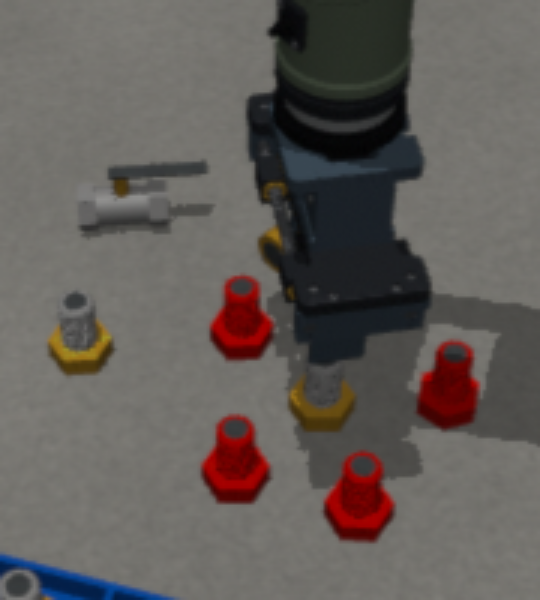

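The gripper stands above A (crop (322,390)), and nothing red is in the fingers' way. I descend and close gently.

```bash
python3 -m jog '[[0.055,0,0,0.025,0,0,0],[0.055,0,0,0.025,0,0,0],[0.055,0,0,0.015,0,0,0],[0.055,0,0,0.006,0,0,0],[0.055,0,0,0,0,0,0],[0.04,0,0,0,0,0,0],[0.03,0,0,0,0,0,0],[0.015,0,0,0,0,0,0],[0.015,0,0,0,0,0,0],[0.015,0,0,0,0,0,0],[0.015,0,0,0,0,0,0]]' 25
```

```text
time_s: 4.38
ee_pos: [444.5, -66.4, 214.0]
ee_rot: [180.0, -0.0, 17.7]
force: [-0.6, -1.0, 4.6]
gripper_width: 25.6
```

```bash
python3 -m jog '[[0.015,0,0,-0.01,0,0,0],[0.015,0,0,-0.02,0,0,0],[0.015,0,0,-0.03,0,0,0],[0.015,0,0,-0.03,0,0,0],[0.015,0,0,-0.02,0,0,0],[0.015,0,0,0,0,0,0],[0.015,0,0,0,0,0,0]]'
python3 - <<'E'
from h import *
go(533.9,233,324)
f,P=cloud("side"); cv2.imwrite("pics/side2.png",f["color"])
E
```

```text
time_s: 5.25
ee_pos: [443.8, -66.2, 322.9]
ee_rot: [-179.9, 0.1, 17.7]
force: [0.5, 0.5, -1.7]
gripper_width: 25.3
pos [443.8 -66.2 322.9] rot [-1.799e+02  1.000e-01  1.770e+01] w 25.3 F [ 0.5  0.5 -1.7] t 5.25
tool delta mm [ 176.7 -257.6   -1.2]
```

View pics/side2.png

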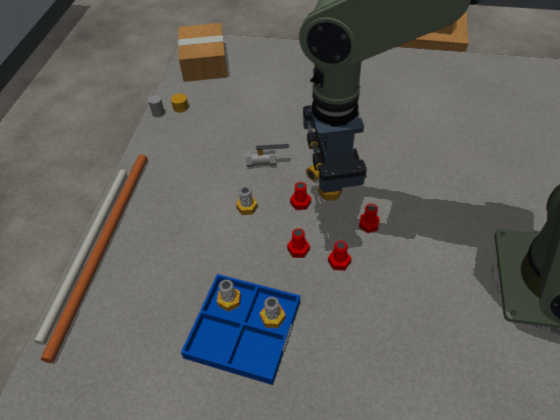

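A is held and lifted, with its foot at (330,192). Moving over pocket 1.

```bash
python3 -m jog '[[0.015,0.009,-0.013,0,0,0,0],[0.015,0.0177,-0.0258,0,0,0,0],[0.015,0.0177,-0.0258,0,0,0,0],[0.015,0.0177,-0.0258,0,0,0,0],[0.015,0.0177,-0.0258,0,0,0,0],[0.015,0.0177,-0.0258,0,0,0,0],[0.015,0.0177,-0.0258,0,0,0,0],[0.015,0.0177,-0.0258,0,0,0,0],[0.015,0.0177,-0.0258,0,0,0,0],[0.015,0.0177,-0.0258,0,0,0,0],[0.015,0.0085,-0.0124,0,0,0,0],[0.015,0,0,0,0,0,0]]'
python3 -m jog '[[0.015,0,0,0.02,0,0,0],[0.015,0,0,0.025,0,0,0],[0.015,0,0,0.015,0,0,0],[0.015,0,0,0,0,0,0],[0.015,0,0,0,0,0,0]]'
python3 - <<'E'
from h import *
go(533.9,233,219)
for n in("top","side"):
    f,P=cloud(n); cv2.imwrite(f"pics/{n}3.png",f["color"])
    m=(abs(P[...,0]-534)<26)&(abs(P[...,1]-233)<26)
    h=cv2.cvtColor(f["color"],cv2.COLOR_BGR2HSV); b=m&(h[...,0]>15)&(h[...,0]<35)&(h[...,1]>120)
    if b.any(): print(n,b.sum(),"brass min/max",np.nanmin(P[b],0).round(1),np.nanmax(P[b],0).round(1))
cv2.imwrite("pics/side3c.png",cv2.resize(f["color"][200:400,150:330],None,fx=3,fy=3))
E
```

```text
time_s: 6.8
ee_pos: [534.4, 233.8, 323.0]
ee_rot: [180.0, 0.1, 17.8]
force: [-0.1, -1.6, -1.7]
gripper_width: 25.8
time_s: 7.42
ee_pos: [534.9, 232.7, 264.5]
ee_rot: [180.0, -0.1, 17.7]
force: [0.1, 0.1, -0.8]
gripper_width: 25.4
pos [534.9 232.7 264.5] rot [ 1.80e+02 -1.00e-01  1.77e+01] w 25.4 F [ 0.1  0.1 -0.8] t 7.425
tool delta mm [-0.9 -0.6 45.5]
top 55 brass min/max [513.7 212.3  58.3] [539.5 242.8 193.9]
```

View pics/side3c.png

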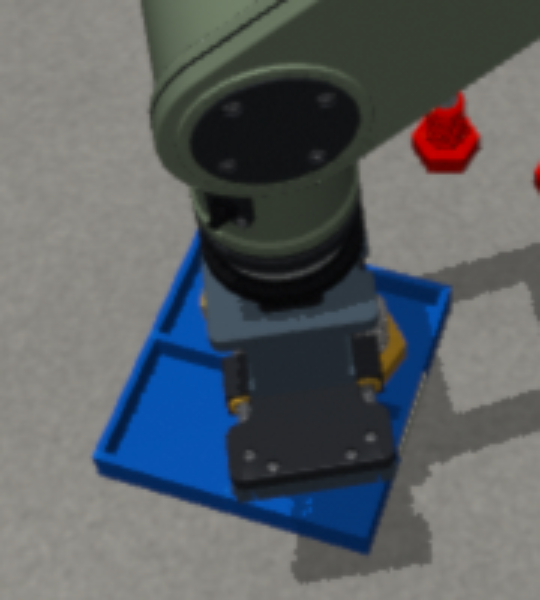

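The gripper is over pocket 1 (the near empty one), and the part itself is hidden. I descend, and feel for contact at the end.

```bash
python3 -m jog '[[0.015,0,0,0.015,0,0,0],[0.015,0,0,0.015,0,0,0],[0.015,0,0,0.008,0,0,0],[0.015,0,0,0.003,0,0,0],[0.015,0,0,0,0,0,0],[0.015,0,0,0,0,0,0]]'
python3 -m jog '[[0.015,0,0,0.0015,0,0,0],[0.015,0,0,0.0015,0,0,0],[0.015,0,0,0,0,0,0],[0.015,0,0,0,0,0,0]]'
```

```text
time_s: 8.28
ee_pos: [534.7, 232.9, 223.1]
ee_rot: [180.0, -0.1, 17.7]
force: [0.0, 0.5, -1.7]
gripper_width: 25.5
time_s: 8.78
ee_pos: [534.5, 232.9, 219.7]
ee_rot: [180.0, -0.0, 17.7]
force: [-0.7, -0.0, -2.1]
gripper_width: 25.4
```

```bash
python3 -m jog '[[0.015,0,0,0.001,0,0,0],[0.015,0,0,0,0,0,0],[0.015,0,0,0,0,0,0]]'; python3 -m jog '[[0.015,0,0,0.0007,0,0,0],[0.015,0,0,0,0,0,0],[0.015,0,0,0,0,0,0]]'
```

```text
time_s: 9.15
ee_pos: [534.6, 232.9, 219.1]
ee_rot: [180.0, -0.0, 17.7]
force: [-0.5, 0.6, 1.7]
gripper_width: 25.4
time_s: 9.52
ee_pos: [534.5, 232.9, 219.0]
ee_rot: [180.0, -0.0, 17.7]
force: [-2.1, -1.2, 7.3]
gripper_width: 25.5
```

Contact: force z rose to +7 N at TCP z 219, as expected. I open slowly and retreat.

```bash
python3 -m jog '[[0.03,0,0,0,0,0,0],[0.04,0,0,0,0,0,0],[0.05,0,0,0,0,0,0],[0.055,0,0,0,0,0,0],[0.055,0,0,0,0,0,0],[0.055,0,0,-0.015,0,0,0],[0.055,0,0,-0.03,0,0,0],[0.055,0,0,-0.04,0,0,0],[0.055,0,0,-0.04,0,0,0],[0.055,0,0,-0.015,0,0,0],[0.055,0,0,0,0,0,0]]'
python3 -c "
from h import *
go(620.5,-93,359)"
```

```text
time_s: 10.9
ee_pos: [534.4, 232.9, 358.9]
ee_rot: [-180.0, -0.1, 17.7]
force: [-0.5, -0.6, -0.0]
gripper_width: 55.1
pos [534.4 232.9 358.9] rot [-1.80e+02 -1.00e-01  1.77e+01] w 55.1 F [-0.5 -0.6 -0. ] t 10.9
tool delta mm [-1.710e+01  3.366e+02 -1.000e-01]
```

```bash
python3 -m jog '[[0.055,-0.001,0.0176,0,0,0,0],[0.055,-0.0018,0.035,0,0,0,0],[0.055,-0.0018,0.035,0,0,0,0],[0.055,-0.0018,0.035,0,0,0,0],[0.055,-0.0018,0.035,0,0,0,0],[0.055,-0.0018,0.035,0,0,0,0],[0.055,-0.0018,0.035,0,0,0,0],[0.055,-0.0018,0.035,0,0,0,0],[0.055,-0.0018,0.035,0,0,0,0],[0.055,-0.0017,0.035,0,0,0,0],[0.055,0,0.004,0,0,0,0],[0.055,0,0,0,0,0,0]]'
python3 - <<'E'
from h import *
go(620.5,-93,214)
f,P=cloud("side"); cv2.imwrite("pics/side4.png",f["color"])
for c in [(534,233),(520,160),(617,150)]:
    r=np.hypot(P[...,0]-c[0],P[...,1]-c[1])<25
    q=P[r&(P[...,2]>55)]; print(c,len(q),np.round(np.median(q,0),1) if len(q) else None)
E
```

```text
time_s: 12.4
ee_pos: [620.1, -93.4, 356.6]
ee_rot: [-179.9, 0.1, 17.6]
force: [0.7, -0.3, 0.8]
gripper_width: 55.2
pos [620.1 -93.4 356.6] rot [-1.799e+02  1.000e-01  1.760e+01] w 55.2 F [ 0.7 -0.3  0.8] t 12.4
tool delta mm [  0.8  -0.  142.6]
(534, 233) 186 [533.2 234.1  60.8]
(520, 160) 162 [518.4 162.1  60.7]
(617, 150) 131 [605.8 140.5  60.8]
```

View pics/side4.png

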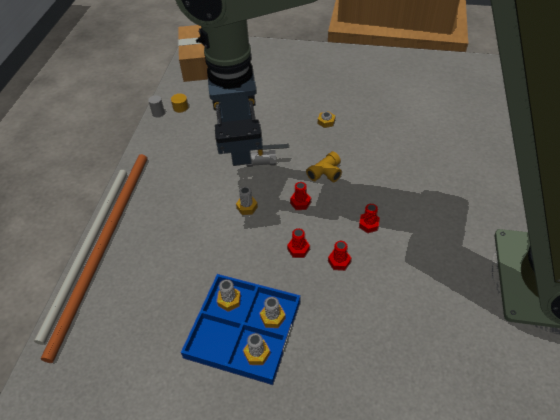

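Spare A stands upright in pocket 1 at (256,347), with its top at z 61. Spare B at (247,200) is under the gripper. Descending on B.

```bash
python3 -m jog '[[0.055,0.0005,0,0.035,0,0,0],[0.055,0,0,0.035,0,0,0],[0.055,0,0,0.015,0,0,0],[0.055,0,0,0,0,0,0]]'
python3 -c "
from h import *
go(620.5,-93,214)"
```

```text
time_s: 12.95
ee_pos: [620.8, -92.2, 272.4]
ee_rot: [-179.9, 0.1, 17.8]
force: [-0.5, -0.3, 0.7]
gripper_width: 54.9
pos [620.8 -92.2 272.4] rot [-1.799e+02  1.000e-01  1.780e+01] w 54.9 F [-0.5 -0.3  0.7] t 12.95
tool delta mm [-0.4  0.8 58.4]
```

```bash
python3 -m jog '[[0.055,0,0,0.025,0,0,0],[0.055,0,0,0.02,0,0,0],[0.055,0,0,0.012,0,0,0],[0.055,0,0,0.001,0,0,0],[0.055,0,0,0,0,0,0],[0.04,0,0,0,0,0,0],[0.03,0,0,0,0,0,0],[0.015,0,0,0,0,0,0],[0.015,0,0,0,0,0,0],[0.015,0,0,0,0,0,0],[0.015,0,0,0,0,0,0]]' 25
python3 -m jog '[[0.015,0,0,-0.01,0,0,0],[0.015,0,0,-0.02,0,0,0],[0.015,0,0,-0.03,0,0,0],[0.015,0,0,-0.03,0,0,0],[0.015,0,0,-0.02,0,0,0],[0.015,0,0,0,0,0,0],[0.015,0,0,0,0,0,0]]'
python3 -c "
from h import *
go(613.1,221.6,324)"
```

```text
time_s: 14.32
ee_pos: [621.1, -93.0, 215.3]
ee_rot: [180.0, -0.0, 17.7]
force: [0.6, 0.2, 2.7]
gripper_width: 25.7
time_s: 15.2
ee_pos: [620.6, -92.8, 324.0]
ee_rot: [-179.9, 0.1, 17.7]
force: [-0.7, 1.1, -1.8]
gripper_width: 25.4
pos [620.6 -92.8 324. ] rot [-1.799e+02  1.000e-01  1.770e+01] w 25.4 F [-0.7  1.1 -1.8] t 15.2
tool delta mm [ 8.840e+01 -3.017e+02  2.000e-01]
```

```bash
python3 -m jog '[[0.015,0.0044,-0.0151,0,0,0,0],[0.015,0.0088,-0.0302,0,0,0,0],[0.015,0.0088,-0.0302,0,0,0,0],[0.015,0.0088,-0.0302,0,0,0,0],[0.015,0.0088,-0.0302,0,0,0,0],[0.015,0.0088,-0.0302,0,0,0,0],[0.015,0.0088,-0.0302,0,0,0,0],[0.015,0.0088,-0.0302,0,0,0,0],[0.015,0.0088,-0.0302,0,0,0,0],[0.015,0.0088,-0.0302,0,0,0,0],[0.015,0.0048,-0.0151,0,0,0,0],[0.015,0,0,0,0,0,0]]'
python3 -m jog '[[0.015,0,0,0.02,0,0,0],[0.015,0,0,0.025,0,0,0],[0.015,0,0,0.015,0,0,0],[0.015,0,0,0,0,0,0],[0.015,0,0,0,0,0,0]]'
python3 - <<'E'
from h import *
go(613.1,221.6,220.3)
f,P=cloud("side"); cv2.imwrite("pics/side5c.png",cv2.resize(f["color"][200:400,150:330],None,fx=3,fy=3))
E
```

```text
time_s: 16.7
ee_pos: [613.1, 222.8, 324.3]
ee_rot: [180.0, 0.1, 17.8]
force: [-0.2, -0.1, -2.0]
gripper_width: 25.6
time_s: 17.32
ee_pos: [613.9, 221.5, 265.9]
ee_rot: [180.0, -0.1, 17.7]
force: [-0.1, -0.0, -1.5]
gripper_width: 25.5
pos [613.9 221.5 265.9] rot [ 1.80e+02 -1.00e-01  1.77e+01] w 25.5 F [-0.1 -0.  -1.5] t 17.325
tool delta mm [-0.8 -0.3 45.6]
```

View pics/side5c.png

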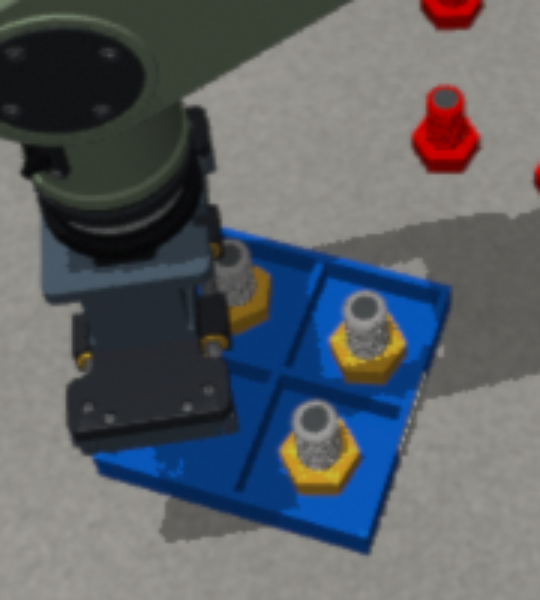

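The three others stand, and the gripper is over the last pocket, left. Lowering to contact.

```bash
python3 -m jog '[[0.015,0,0,0.015,0,0,0],[0.015,0,0,0.015,0,0,0],[0.015,0,0,0.008,0,0,0],[0.015,0,0,0.0045,0,0,0],[0.015,0,0,0,0,0,0],[0.015,0,0,0,0,0,0]]'
python3 -m jog '[[0.015,0,0,0.0015,0,0,0],[0.015,0,0,0,0,0,0],[0.015,0,0,0,0,0,0]]'
```

```text
time_s: 18.12
ee_pos: [613.6, 221.8, 222.9]
ee_rot: [180.0, -0.1, 17.7]
force: [-0.7, 1.6, -1.1]
gripper_width: 25.5
time_s: 18.5
ee_pos: [613.4, 221.7, 221.1]
ee_rot: [180.0, -0.0, 17.7]
force: [0.5, 0.2, -1.7]
gripper_width: 25.3
```

```bash
python3 -m jog '[[0.015,0,0,0.001,0,0,0],[0.015,0,0,0,0,0,0],[0.015,0,0,0,0,0,0]]'
```

```text
time_s: 18.88
ee_pos: [613.5, 221.7, 220.3]
ee_rot: [180.0, -0.0, 17.7]
force: [-0.0, -0.8, 0.5]
gripper_width: 25.0
```

```bash
python3 -m jog '[[0.015,0,0,0.0008,0,0,0],[0.015,0,0,0,0,0,0],[0.015,0,0,0,0,0,0]]'
```

```text
time_s: 19.25
ee_pos: [613.4, 221.7, 220.3]
ee_rot: [180.0, -0.0, 17.7]
force: [-1.7, -0.9, 5.0]
gripper_width: 25.9
```

Contact (+5 N). Release and retreat upward, then back away for a clear view.

```bash
python3 -m jog '[[0.03,0,0,0,0,0,0],[0.04,0,0,0,0,0,0],[0.05,0,0,0,0,0,0],[0.055,0,0,0,0,0,0],[0.055,0,0,0,0,0,0],[0.055,0,0,-0.015,0,0,0],[0.055,0,0,-0.03,0,0,0],[0.055,0,0,-0.04,0,0,0],[0.055,0,0,-0.04,0,0,0],[0.055,0,0,-0.015,0,0,0],[0.055,0,0,0,0,0,0]]'
python3 -m jog '[[0.055,-0.003,0.0176,0,0,0,0],[0.055,-0.008,0.035,0,0,0,0],[0.055,-0.008,0.035,0,0,0,0],[0.055,-0.008,0.035,0,0,0,0],[0.055,-0.008,0.035,0,0,0,0],[0.055,-0.008,0.035,0,0,0,0],[0.055,-0.008,0.035,0,0,0,0],[0.055,-0.008,0.035,0,0,0,0],[0.055,0,0.0176,0,0,0,0],[0.055,0,0,0,0,0,0],[0.055,0,0,0,0,0,0]]'
python3 - <<'E'
from h import *
go(0,0,0)
for n in("top","side"):
    f,P=cloud(n); cv2.imwrite(f"pics/{n}6.png",f["color"])
    for c in [(534,233),(613,222),(520,160),(606,141),(508,-122),(495,0),(411,18),(359,-83)]:
        r=np.hypot(P[...,0]-c[0],P[...,1]-c[1])<22
        q=P[r&(P[...,2]>53)]; print(n,c,len(q),np.round((q.min(0)+q.max(0))/2,1) if len(q) else None)
cv2.imwrite("pics/side6c.png",cv2.resize(f["color"][260:390,170:320],None,fx=4,fy=4))
E
```

```text
time_s: 20.62
ee_pos: [613.4, 221.7, 360.3]
ee_rot: [180.0, -0.1, 17.7]
force: [0.2, 0.9, -0.5]
gripper_width: 55.1
time_s: 22.0
ee_pos: [642.3, -62.4, 358.7]
ee_rot: [-179.9, 0.0, 17.7]
force: [-0.0, 0.5, 0.3]
gripper_width: 55.1
pos [642.3 -62.4 358.7] rot [-179.9    0.    17.7] w 55.1 F [-0.   0.5  0.3] t 22.0
tool delta mm [-592.5 -254.7  359.5]
top (534, 233) 92 [535.  232.6  60.5]
top (613, 222) 91 [614.2 221.1  59.8]
top (520, 160) 97 [519.6 160.4  60.5]
top (606, 141) 91 [606.  137.3  61.2]
top (508, -122) 112 [ 509.4 -117.9  323.6]
top (495, 0) 597 [495.   -4.5 589.9]
top (411, 18) 397 [410.3   7.4 641.5]
top (359, -83) 648 [359.2 -78.4 364. ]
side (534, 233) 194 [533.9 233.4  58.7]
side (613, 222) 188 [612.6 221.9  59.1]
side (520, 160) 174 [519.  160.6  58.2]
side (606, 141) 162 [605.5 138.   58.8]
side (508, -122) 86 [ 507.6 -122.4   56. ]
side (495, 0) 466 [496.2   1.3 295.5]
side (411, 18) 114 [411.   18.3  56. ]
side (359, -83) 93 [359.1 -80.7  56.6]
```

View pics/side6c.png

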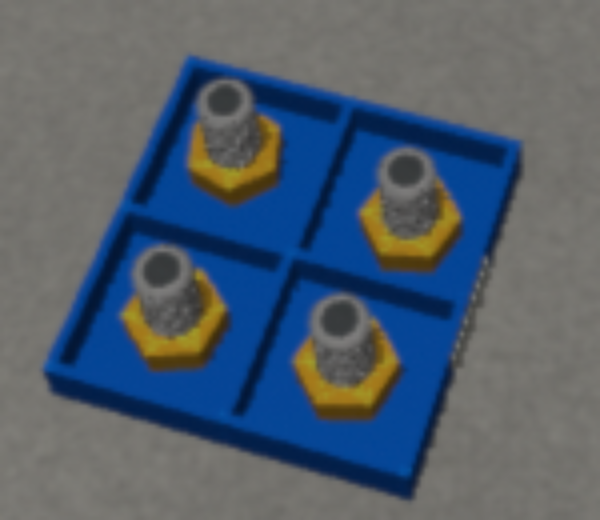

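View pics/side6.png

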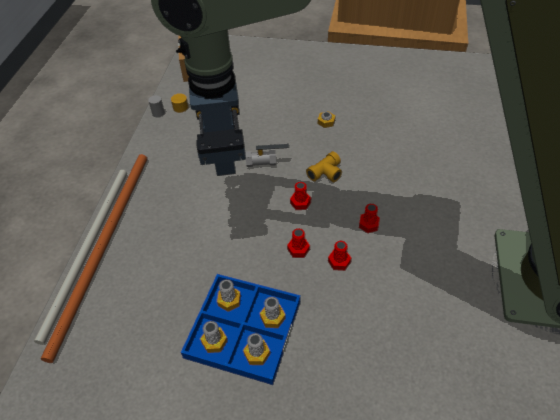

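All four pockets now hold an upright adapter. The new ones are at (256,347) and (212,338), and the bystanders and red parts haven't moved. Handing in.

```bash
python3 -c "
from workcell import ticket; print(ticket.job_done())"
```

```text
the job is handed in; nothing more can be done
None
```

Both empty pockets are filled. I gripped each of the two brass and steel spares by its stud and lowered it until it touched the pocket floor (5–7 N). I then released it and backed off, and handed the job in at about 22 s.

**Placement:** in the last pictures both cameras show all four adapters upright, with stud tops at about z 60 mm (61 expected). The new ones stand within about 1.5 mm of their pocket centres, at about (534, 233) and (613, 222).

**Left alone:** the adapters already in the tray measured within 3 mm of where they were, which is about the spread of the measurement. Three of the four red look-alikes measured unchanged. The arm partly hid the one near (495, 0), so I checked it by eye in the side picture, as I did the plug, tee and valve. None had visibly moved.

No check failed.

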